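# Clamp the test sample with the swing strap and cam lever

## Task

Clamp the blue sample disc in its fixture: push the steel strap round over the disc until it rests against its yellow stop, and only then push the red cam lever all the way down so that it presses the disc tight. Nothing needs picking up: leave the disc in its nest, do not disturb the spare disc, the brass weight or the jar, and move clear at the end.

Things in the scene. Friction and masses are not known exactly. Their poses are not given: they have to be found in the camera images.
- fixture: Sample clamp, fixed to the bench: aluminium plate, x -65..65, y -112..87 mm, top 25 mm high. Origin on the bench under the centre of the sample nest (steel cup, 56 mm wide, 36 mm high); z up. Strap post at (0, -75) mm. At home the strap lies along +y over the nest, its +x edge on a yellow stop block (x 11..25, y 21..39, 72 mm high); it starts swung out to the -x side.
- strap (a joint): Swing of the strap about its vertical post: 0 = home against the stop; grows as it opens, counter-clockwise from above, to 1.6 (nearly along the fixture's -x). About 1 N at the pin moves it; it stays where it is left. Steel bar 22 mm wide, 8 mm thick, top 74 mm above the bench, reaching 136 mm from the post axis.
- strap_pivot (a point): Point on the strap's vertical hinge axis, 74 mm above the bench (level with the top of the strap). Its y axis points along the strap towards the free end.
- strap_pin (a point): Centre of the green upright thumb pin near the free end of the strap: 12 mm diameter (15 mm at its top cap), standing from 74 mm to 109 mm above the bench, 125 mm from the hinge axis; this point is 89 mm above the bench. The strap can be swung by pushing this pin sideways.
- lever (a joint): Turn of the cam lever: 0 = raised 1.05 rad above level, 1.05 = fully down and level, at its end stop. Its angle above level is 1.05 minus this value. Takes about 4 to 6 N at the red end, stays where it is left. It starts raised 0.80 to 1.05 rad above level and swings with the strap.
- lever_hinge (a point): Centre of the cam lever's level hinge pin on the strap, 75 mm from the strap's hinge axis, 84 mm above the bench. From here the lever leans up and back towards the strap's post (away from the thumb pin); pushed down it lies along the strap, pointing to the post.
- lever_pad (a point): Pressing point on the upper face of the lever's red end: 70 mm along the lever from its hinge and 6 mm above its centre line. The red end is 22 mm wide, 12 mm thick and covers 44 to 88 mm from the hinge. With the lever fully down this point is 90 mm above the bench.
- press_foot: Black rubber foot, 20 mm diameter, 4 mm thick, sprung, under the strap below the lever hinge; origin at the centre of its underside. The lever drives it down about 9 mm; with strap home and lever down it presses the disc with about 6 N.
- sample_mid (a point): Centre of the blue sample disc, 43 mm diameter, 24 mm high, standing loose in the nest with its top 55 mm above the bench. It must stay in the nest.
- spare_sample_mid (a point): Centre of the loose orange spare disc, 43 mm diameter, 24 mm high, on the bench. Leave alone.
- weight_mid (a point): Point half-way up the loose brass weight, 44 mm diameter, 60 mm high, on the bench. Leave alone.
- jar_mid (a point): Point half-way up the loose jar with white cap, 48 mm diameter, 70 mm high, on the bench. Leave alone.
There are look-alikes about, which are no part of the job. Leave any pink look-alike of the part that bears sample_mid alone. Of the things that look like the part that bears jar_mid, take the one that is nearest to the robot's base at the start.

How it is judged:
By the outcome, as a careful person would: the job done as asked, in the order asked, and still so for the second after the job is handed in, with the robot touching nothing.
It also fails if it takes over 46 s, if anything falls off the work surface, if the arm or the gripper's body presses on something with over 40 N, if the wrist force passes 120 N, or if a joint passes its speed limit or range.

## Robot

A 7-joint arm with a two-finger parallel gripper is mounted at the origin on the work surface. World frame = base frame: x ahead of the robot, y to its left, z up, the work surface at z = 0. Lengths are in mm, angles in rad, forces in N, time in s.
With the tool pointing down it reaches from about 425 to 1025 mm from the base axis. Payload 9.4 kg.
Tool frame: the origin (TCP) lies between the finger pads; the fingertips stand 14 mm ahead of it and the grasp point (between the pads) lies 5 mm behind it; y points along the fingers, x is the direction in which the jaws open and shut, and the axes are right-handed (so a half turn about y gives the same grasp; the last joint's range is limited). The gripper opens to 85 mm and grips with 20 to 120 N. Pads are 22 mm wide; open, the fingers measure 114 mm over their backs; the gripper's body (76 mm by 85 mm) begins 54 mm behind the grasp point. The pads swing forward as they close: fully open they stand 13 mm farther back than shut.
Start: joints at [1.082, 0.599, -0.003, 1.599, 0.002, 0.943, -0.08], TCP at [290.18, -664.394, 245.275] pointing down, gripper open.
Joint ranges: [-2.57, 2.57], [-0.35, 1.97], [-1.29, 1.29], [0.11, 2.56], [-1.05, 4.19], [0.11, 1.86], [-2.63, 2.63]. Speed limits (rad/s): [2.22, 2.22, 3.01, 3.01, 3.14, 3.14, 3.14].

## Interface

Orientations are given as a unit quaternion [w, x, y, z].
In Python, from rig import robot, cams gives the robot as it stands.
- The arm moves only by the tool apply_moves, never from a script. Its argument "increments" is a list of rows, each a list of 3 entries, a list of its own where there are three numbers: the shift along the tool's x, y, z in m, then the turn about the tool's y in rad, then the closure, from -1 (fully open) to 1 (shut). In form: [[[dx, dy, dz], roll, fingers], ...]. A call has 1 to 12 rows; each row is the pose to reach, as a shift and turn from the pose commanded when the call began, along the tool's axes at that moment; what a row does not reach only later rows make up. A row lasts 1/12 s, in which the tool goes at most 41.7 mm and 7.16 degrees, less where a joint would pass 70% of its speed; a pose out of reach is approached as far as the arm can. A call with a gripper value outside its range is refused whole. The fingers move at their own pace and stop on an object; "squeeze" is the grip in N (left out, the last holds). Time passes only in rows, so rows that repeat a pose let the fingers close. It gives the time, the measured TCP pose, the force and the opening at its end, in the units of the state.
- robot.get_state(): the state, without advancing time (a new reading comes with each control period).
- cams.snapshot(name): name is "side" or "top"; returns a dict with "image" (480x640x3 uint8, red, green, blue), "range_z" (480x640 float32, mm along the optical axis (not along the pixel's ray), 0 where there is no reading), "fx", "fy", "cx", "cy" (pixels), "R" (3x3) and "t" (3): a world point X has camera coordinates R X + t. Camera axes: x right, y down, z forward; pixel columns grow to the right and rows downward; lengths in mm; the calibration is good to about 2 mm. A picture is of the moment at which its call begins.
- robot.job_done(): hands the job in, once; it reports no verdict.
The state is a dict: "time_s": time; "joint_positions": joint angles; "joint_vel": joint speeds; "tau": joint torques, N m; "ee_pos": TCP position; "orientation": TCP orientation; "ft_force": force on the tool from outside, world axes, zero at the start; "wrist_torque": the same for the moment, N m; "grip_width": finger opening in mm.
Only numpy, scipy, OpenCV 4.12 (cv2) and the standard library are available. Lean on these libraries where they do the work, as an engineer would, in place of code of your own. Each camera call takes 0.05 s, during which the arm holds its last target.

## Working session

There is one attempt and no reset: what is moved stays moved. The work goes in short steps, Python scripts to look and compute and a tool call to move; the robot and the scene stay as the last step left them, time stands still between calls to the robot, and variables do not carry over. Pictures are saved under pics/ and viewed, and the job is handed in when it is done.

Besides the shell and the picture viewer there is one more tool, called after ">>>" as name([rows], argument=value, ...), one row to a line, values as JSON. apply_moves: Moves the arm, as the interface text tells. Its arguments: {"type":"object","properties":{"increments":{"type":"array","items":{"type":"array"}},"squeeze":{"type":"number"}},"required":["increments"]}

```bash
ls; mkdir -p pics; python3 - <<'E'
from rig import robot,cams
import cv2,pickle
print(robot.get_state())
for n in("side","top"):
    s=cams.snapshot(n); pickle.dump(s,open(f"{n}0.pkl","wb"))
    cv2.imwrite(f"pics/{n}0.png",s["image"][:,:,::-1]); print(n,s["fx"],s["fy"],s["cx"],s["cy"],s["R"],s["t"])
E
```

```text
pics
{'time_s': 0.0, 'joint_positions': array([ 1.0822782 ,  0.60012909, -0.0025445 ,  1.60012   ,  0.00175153,
        0.94294311, -0.07981149]), 'joint_vel': array([ 7.74447016e-05,  1.53759065e-03,  1.03535516e-03, -5.94407154e-04,
        7.52220127e-04,  1.22906392e-03,  6.24902627e-05]), 'tau': array([ 4.10330449e-04, -7.76448441e+01,  1.56551588e+00, -2.58009213e+01,
        1.24337221e-02,  8.96816578e-03, -1.58301191e-05]), 'ee_pos': array([ 290.01416344, -663.96607918,  244.41758771]), 'orientation': array([ 0.59194705, -0.59139277,  0.38769541, -0.3867112 ]), 'ft_force': array([ 0.15936878, -0.41098809,  0.44530369]), 'wrist_torque': array([-0.02854817, -0.00637525, -0.0539706 ]), 'grip_width': 85.33522848548256}
side 533.776764154053 533.776764154053 316.43571719108564 240.4622736080454 [[-0.74982138 -0.66130761  0.02097952]
 [-0.36175141  0.38320893 -0.8498746 ]
 [ 0.553989   -0.64484351 -0.52656721]] [483.7563798  286.03833424 572.36957983]
top 615.6155090726793 615.6155090726793 317.9540270127177 249.18918280566226 [[ 1.77468441e-02 -9.99841721e-01  1.25809070e-03]
 [-9.93086211e-01 -1.77729406e-02 -1.16034047e-01]
 [ 1.16038041e-01  8.09845616e-04 -9.93244440e-01]] [ 34.19205602 637.01178404 958.38448   ]
```

View pics/side0.png

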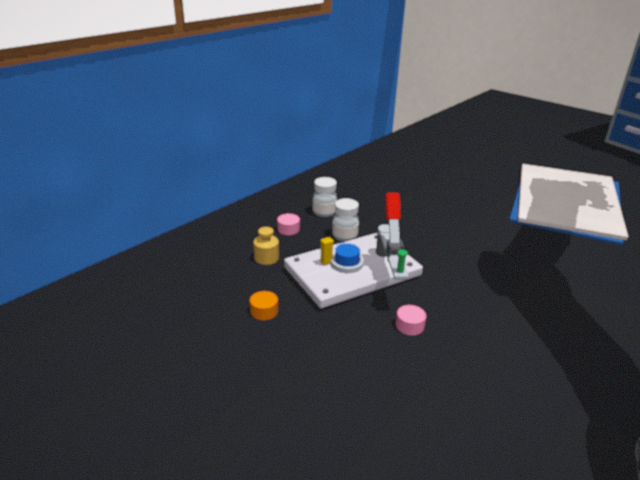

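View pics/top0.png

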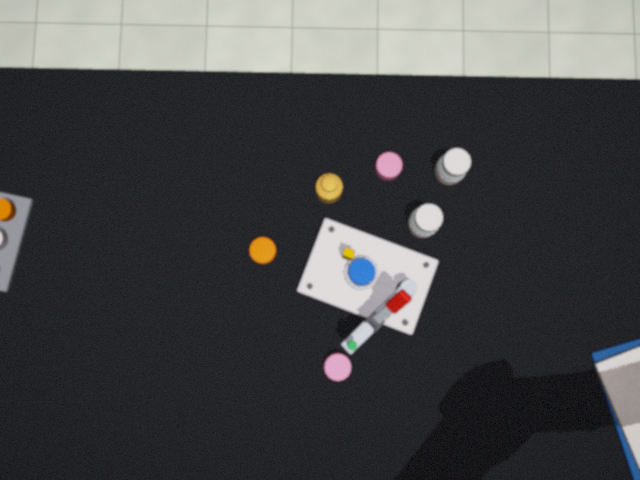

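```bash
cat > h.py <<'E'
import numpy as np,pickle,cv2
def w(s,u,v,z=None):
    r=np.array([(u-s["cx"])/s["fx"],(v-s["cy"])/s["fy"],1.0])
    R,t=s["R"],s["t"]
    c=-R.T@t; d=R.T@r
    if z is None:
        zz=s["range_z"][int(round(v)),int(round(u))]; return c+d*zz
    return c+d*(z-c[2])/d[2]
def proj(s,X):
    p=s["R"]@np.array(X,float)+s["t"]; return (p[0]/p[2]*s["fx"]+s["cx"],p[1]/p[2]*s["fy"]+s["cy"])
E
python3 - <<'E'
import sys; sys.path.insert(0,'.')
from h import *
s=pickle.load(open("top0.pkl","rb")); q=pickle.load(open("side0.pkl","rb"))
im=s["image"][:,:,::-1]
cv2.imwrite("pics/topc.png",cv2.resize(im[200:390,230:480],None,fx=3.1,fy=3.1,interpolation=cv2.INTER_CUBIC))
im=q["image"][:,:,::-1]
cv2.imwrite("pics/sidec.png",cv2.resize(im[170:345,230:450],None,fx=3.4,fy=3.4,interpolation=cv2.INTER_CUBIC))
for n,u,v in[("blue",361,271),("orange",263,250),("pinkA",337,367),("pinkB",389,165),("jar1",429,217),("jar2",457,161),("brass",329,183),("red",399,300),("pin",352,345),("stop",348,253),("platecorner",325,219),("",438,263),("",412,333),("",298,290),("post",408,287)]:
    print(n,w(s,u,v).round(0), s["range_z"][v,u])
E
```

```text
blue [601. -23.  55.] 973.54877
orange [635. 136.  22.] 1010.1636
pinkA [448.  12.  20.] 990.6806
pinkB [781. -70.  24.] 1025.432
jar1 [ 687. -128.   69.] 969.0463
jar2 [ 778. -174.   67.] 981.55133
brass [741.  30.  58.] 986.5303
red [553. -71. 148.] 875.7435
pin [487.  -7. 107.] 908.32214
stop [627.  -2.  69.] 962.5885
platecorner [688.  35.  24.] 1014.11566
 [ 621. -155.    1.] 1028.9208
 [ 504. -112.   -1.] 1017.72644
 [570.  77.  24.] 1000.952
post [575. -94.  78.] 947.65027
```

View pics/topc.png

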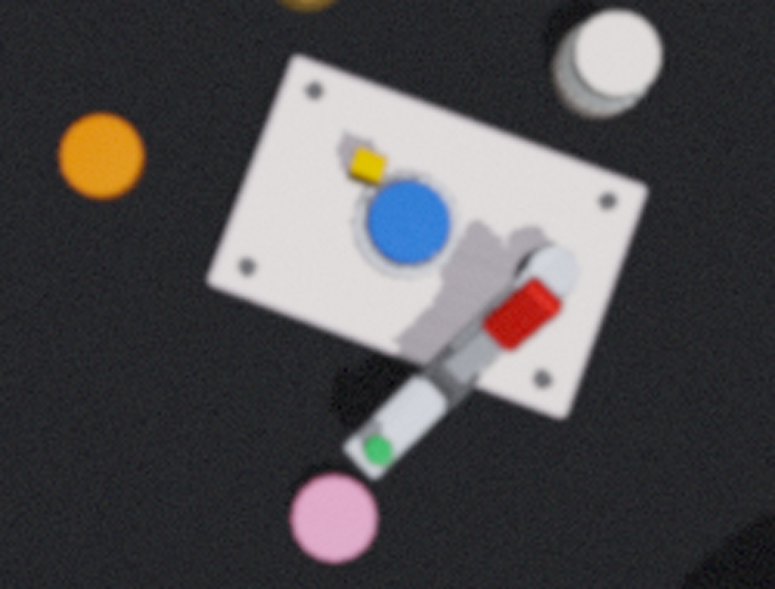

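View pics/sidec.png

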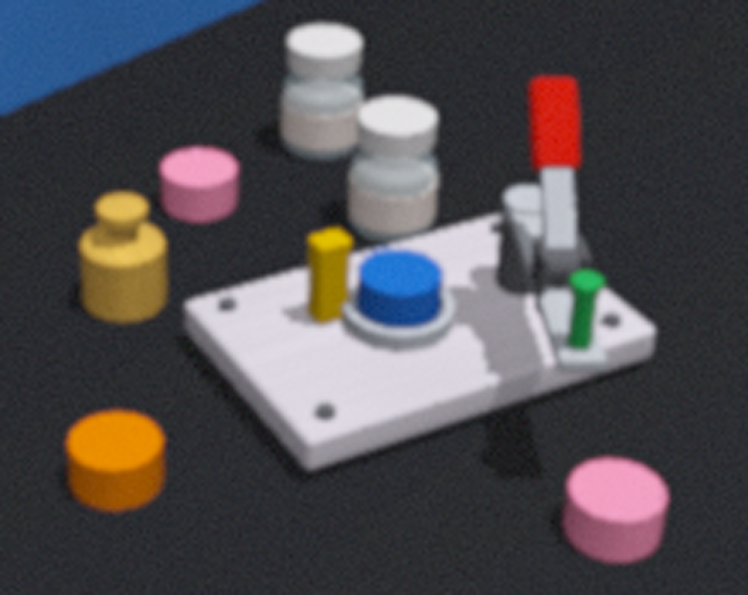

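```bash
cat >> h.py <<'E'
E
python3 - <<'E'
from h import *
s=pickle.load(open("top0.pkl","rb")); q=pickle.load(open("side0.pkl","rb"))
P=lambda x,y:(230+(x+.5)/3.1-.5,200+(y+.5)/3.1-.5)
Q=lambda x,y:(230+(x+.5)/3.4-.5,170+(y+.5)/3.4-.5)
C=[w(s,*P(*c),z=25) for c in [(295,55),(648,187),(565,418),(208,285)]]
loc=np.array([(65,87),(65,-112),(-65,-112),(-65,87)],float)
W=np.array(C)[:,:2]
# rigid fit
a=loc-loc.mean(0);b=W-W.mean(0)
th=np.arctan2((a[:,0]*b[:,1]-a[:,1]*b[:,0]).sum(),(a*b).sum())
R=np.array([[np.cos(th),-np.sin(th)],[np.sin(th),np.cos(th)]])
o=W.mean(0)-R@loc.mean(0); print("fit",o,th,(W-(loc@R.T+o)).round(1).tolist())
print("blue",w(s,*P(407,222),z=55), "side",w(q,*Q(400,270),z=55))
piv=R@[0,-75]+o; print("piv",piv)
pin=w(s,*P(377,449),z=109);print("pin",pin,"side",w(q,*Q(587,279),z=109))
d=pin[:2]-piv; print(np.hypot(*d))
y=R@[0,1]; print("strap ang",np.arctan2(y[0]*d[1]-y[1]*d[0],y@d))
h=w(s,*P(553,270),z=80);print("post top",h)
for n,X in [("homepin",[0,50]),("stop",[18,30]),("outpin",pin)]:
    print(n,(R@X+o) if len(X)==2 else X)
u=d/np.hypot(*d); hinge=piv+75*u
red=w(s,399,300);print("red top",red,"hinge",hinge, (red[:2]-hinge)@u, red[2]-84)
for n,u_,v_ ,z in[("pinkA",*P(335,518),24),("jar",*P(619,53),70)]: print(n,w(s,u_,v_,z=z))
E
```

```text
fit [600.17646174 -24.81126776] -0.34176375695930006 [[0.0, -0.2], [-0.4, 0.1], [0.7, 0.3], [-0.3, -0.2]]
blue [600.27006766 -23.07590675  55.        ] side [598.02187417 -22.54278949  55.        ]
piv [575.04025954 -95.47364346]
pin [487.46852697  -6.09481305 109.        ] side [483.79650461  -4.77529505 109.        ]
125.12946763872397
strap ang 1.1169498307198655
post top [575.66834893 -93.90000306  80.        ]
homepin [616.93392988  22.2969827 ]
stop [627.18991279  -2.57900601]
outpin [487.46852697  -6.09481305 109.        ]
red top [552.67622416 -71.11701334 147.71270445] hinge [522.55158468 -41.90183174] -41.950834871808404 63.71270444950653
pinkA [448.71951495  10.49978562  24.        ]
jar [ 686.94704566 -128.77565625   70.        ]
```

```bash
cat >> h.py <<'E'
from scipy.spatial.transform import Rotation as Ro
def tool(st):
    q=st["orientation"]; return Ro.from_quat([q[1],q[2],q[3],q[0]]).as_matrix(), np.array(st["ee_pos"])
def shift(st,target):   # m, tool axes
    R,p=tool(st); return (R.T@(np.array(target,float)-p)/1000).round(4)
E
python3 - <<'E'
from h import *
from rig import robot
st=robot.get_state(); R,p=tool(st); print(R.round(3)); print(np.degrees(np.arctan2(R[1,0],R[0,0])), shift(st,[465,-28,245]))
E
```

```text
[[ 0.4   -0.001  0.916]
 [-0.916  0.001  0.4  ]
 [-0.001 -1.    -0.   ]]
-66.401563992169 [-5.128e-01  2.000e-04  4.150e-01]
```

>>> apply_moves([
  [[-0.513, 0, 0.415], -0.36, 1],
  [[-0.513, 0, 0.415], -0.36, 1],
  [[-0.513, 0, 0.415], -0.36, 1],
  [[-0.513, 0, 0.415], -0.36, 1],
  [[-0.513, 0, 0.415], -0.36, 1],
  [[-0.513, 0, 0.415], -0.36, 1],
  [[-0.513, 0, 0.415], -0.36, 1],
  [[-0.513, 0, 0.415], -0.36, 1],
  [[-0.513, 0, 0.415], -0.36, 1],
  [[-0.513, 0, 0.415], -0.36, 1],
  [[-0.513, 0, 0.415], -0.36, 1],
  [[-0.513, 0, 0.415], -0.36, 1],
])

```text
time_s: 1.1
ee_pos: [422.7, -180.4, 245.3]
orientation: [-0.651, 0.651, -0.275, 0.275]
ft_force: [0.8, 0.3, 0.1]
grip_width: -0.0
```

```bash
python3 - <<'E'
from h import *
from rig import robot
st=robot.get_state(); R,p=tool(st); print(p,np.degrees(np.arctan2(R[1,2],R[0,2])), shift(st,[464,-28,245]),st["time_s"])
E
```

```text
[ 422.69891036 -180.39842105  245.26269422] 44.20603302002122 [-0.0804  0.0002  0.1359] 1.1
```

>>> apply_moves([
  [[-0.08, 0, 0.136], 0, 1],
  [[-0.08, 0, 0.136], 0, 1],
  [[-0.08, 0, 0.136], 0, 1],
  [[-0.08, 0, 0.136], 0, 1],
  [[-0.08, 0, 0.136], 0, 1],
  [[-0.08, 0, 0.136], 0, 1],
])

```text
time_s: 1.6
ee_pos: [464.7, -28.2, 245.1]
orientation: [0.652, -0.652, 0.274, -0.273]
ft_force: [0.2, 0.2, -0.0]
grip_width: -0.2
```

```bash
python3 - <<'E'
from h import *
from rig import robot,cams
st=robot.get_state(); R,p=tool(st); print(p,np.degrees(np.arctan2(R[1,2],R[0,2])), shift(st,[464,-28,94]),st["time_s"],st["ft_force"])
s=cams.snapshot("top"); a=s["image"][180:400,220:480,::-1]
s=cams.snapshot("side"); b=s["image"][60:345,200:480,::-1]
cv2.imwrite("pics/t1.png",cv2.resize(a,None,fx=3,fy=2.7)); cv2.imwrite("pics/s1.png",cv2.resize(b,None,fx=2.1,fy=2.1))
E
```

```text
[464.69771455 -28.15378002 245.1167404 ] 44.48033713368884 [-0.0005  0.1511 -0.0004] 1.6 [ 0.23927566  0.23153864 -0.02695936]
```

View pics/s1.png

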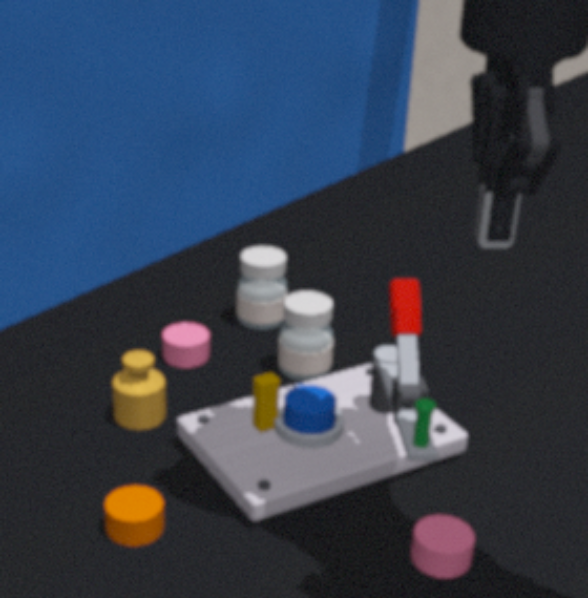

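The side view shows the closed gripper, tips at crop (497,243), above and behind the green pin (425,420); the path down is clear. Descending.

>>> apply_moves([
  [[0, 0.03, 0], 0, 1],
  [[0, 0.06, 0], 0, 1],
  [[0, 0.09, 0], 0, 1],
  [[0, 0.12, 0], 0, 1],
  [[0, 0.14, 0], 0, 1],
  [[0, 0.15, 0], 0, 1],
  [[0, 0.15, 0], 0, 1],
  [[0, 0.15, 0], 0, 1],
])

```text
time_s: 2.37
ee_pos: [463.9, -31.5, 95.0]
orientation: [-0.651, 0.652, -0.276, 0.275]
ft_force: [-0.2, -0.0, 0.4]
grip_width: 0.1
```

```bash
python3 - <<'E'
from h import *
from rig import robot,cams
st=robot.get_state(); R,p=tool(st); print(p,st["time_s"],st["ft_force"])
s=cams.snapshot("top"); a=s["image"][180:400,220:480,::-1]
s=cams.snapshot("side"); b=s["image"][60:345,200:480,::-1]
cv2.imwrite("pics/t2.png",cv2.resize(a,None,fx=2.7,fy=2.7)); cv2.imwrite("pics/s2.png",cv2.resize(b,None,fx=2.1,fy=2.1))
# arc plan in tool axes
piv=np.array([575,-94.8]); r=125; off=18
th0=np.radians(134.4)
def pose(phi,off): # phi strap angle, offset behind
    a=np.radians(70.4)+phi
    return piv+r*np.array([np.cos(a),np.sin(a)])-off*np.array([np.sin(a),-np.cos(a)])
for k in range(0,13):
    phi=1.117-k*0.05
    X=[*pose(phi,18),95]; print(k,round(phi,3),shift(st,X), round(1.117-phi,2))
E
```

```text
[463.85331763 -31.46365926  94.96510288] 2.3667 [-0.21086892 -0.0166907   0.44414497]
0 1.117 [-0.0021 -0.0001  0.0171] 0.0
1 1.067 [-0.0028 -0.0001  0.0234] 0.05
2 1.017 [-0.0033 -0.0001  0.0297] 0.1
3 0.967 [-0.0035 -0.0001  0.036 ] 0.15
4 0.917 [-0.0033 -0.0001  0.0423] 0.2
5 0.867 [-0.0028 -0.0001  0.0486] 0.25
6 0.817 [-0.002  -0.0001  0.0548] 0.3
7 0.767 [-0.0009 -0.0001  0.061 ] 0.35
8 0.717 [ 0.0005 -0.0001  0.0672] 0.4
9 0.667 [ 0.0022 -0.0002  0.0733] 0.45
10 0.617 [ 0.0043 -0.0002  0.0793] 0.5
11 0.567 [ 0.0066 -0.0002  0.0851] 0.55
12 0.517 [ 0.0092 -0.0002  0.0909] 0.6
```

View pics/s2.png

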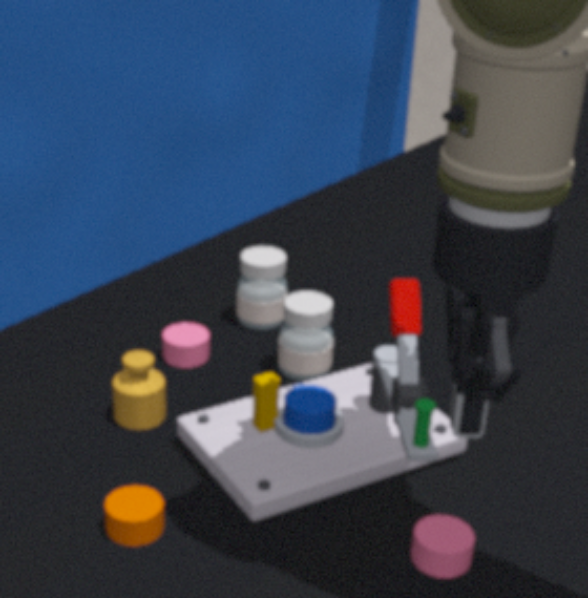

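View pics/t2.png

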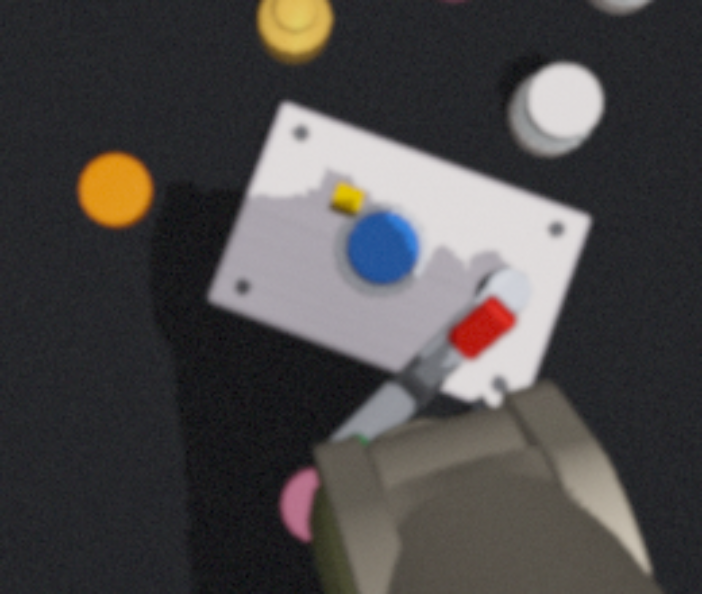

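The side view shows the fingers (470,420) beside the pin (425,420), on the outer side; the top view shows the scene unchanged. Now sweeping along the arc.

>>> apply_moves([
  [[-0.001, 0, 0.01], 0, 1],
  [[-0.002, 0, 0.018], 0.02, 1],
  [[-0.003, 0, 0.025], 0.06, 1],
  [[-0.0035, 0, 0.031], 0.11, 1],
  [[-0.0035, 0, 0.037], 0.16, 1],
  [[-0.003, 0, 0.043], 0.2, 1],
  [[-0.0025, 0, 0.049], 0.25, 1],
  [[-0.002, 0, 0.055], 0.3, 1],
  [[-0.001, 0, 0.061], 0.35, 1],
  [[0.0005, 0, 0.067], 0.4, 1],
  [[0.002, 0, 0.073], 0.45, 1],
  [[0.004, 0, 0.079], 0.5, 1],
])

```text
time_s: 3.47
ee_pos: [524.7, 23.2, 96.0]
orientation: [0.563, -0.562, 0.428, -0.429]
ft_force: [-1.2, -1.3, -0.1]
grip_width: -0.1
```

```bash
cat >> h.py <<'E'
piv=np.array([575,-94.8])
def pose(phi,off,r=125):
    a=np.radians(70.4)+phi
    return piv+r*np.array([np.cos(a),np.sin(a)])-off*np.array([np.sin(a),-np.cos(a)])
def look(n):
    from rig import cams
    s=cams.snapshot("top"); a=s["image"][180:400,220:480,::-1]
    q=cams.snapshot("side"); b=q["image"][60:345,200:480,::-1]
    c=np.hstack([cv2.resize(a,(400,338),interpolation=cv2.INTER_CUBIC),cv2.resize(b,(400,407),interpolation=cv2.INTER_CUBIC)[:338]]) if 0 else None
    cv2.imwrite(f"pics/t{n}.png",cv2.resize(a,None,fx=2.7,fy=2.7)); cv2.imwrite(f"pics/s{n}.png",cv2.resize(b,None,fx=2.1,fy=2.1))
    pickle.dump((s,q),open(f"l{n}.pkl","wb"))
E
python3 - <<'E'
from h import *
from rig import robot,cams
st=robot.get_state(); R,p=tool(st); print(p,st["time_s"],st["ft_force"])
look(3)
yz=np.arctan2(R[1,2],R[0,2]); print("yaw z",np.degrees(yz), "phi",np.radians(np.degrees(yz)+19.6))
for phi in np.arange(0.62,-0.02,-0.05):
    print(round(phi,3),shift(st,[*pose(phi,18),95]), round(yz+np.radians(19.6)-phi,2))
E
```

```text
[524.66462839  23.20646644  95.95410267] 3.4667 [-1.22494693 -1.26175153 -0.08072952]
yaw z 15.407712759221923 phi 0.6109998512408514
0.62 [ 0.0023  0.001  -0.002 ] -0.01
0.57 [0.0015 0.001  0.0043] 0.04
0.52 [0.001  0.001  0.0106] 0.09
0.47 [0.0008 0.001  0.0169] 0.14
0.42 [0.001  0.001  0.0232] 0.19
0.37 [0.0015 0.001  0.0295] 0.24
0.32 [0.0022 0.001  0.0358] 0.29
0.27 [0.0033 0.001  0.042 ] 0.34
0.22 [0.0047 0.001  0.0482] 0.39
0.17 [0.0064 0.001  0.0543] 0.44
0.12 [0.0084 0.001  0.0602] 0.49
0.07 [0.0107 0.001  0.0661] 0.54
0.02 [0.0133 0.001  0.0719] 0.59
```

View pics/s3.png

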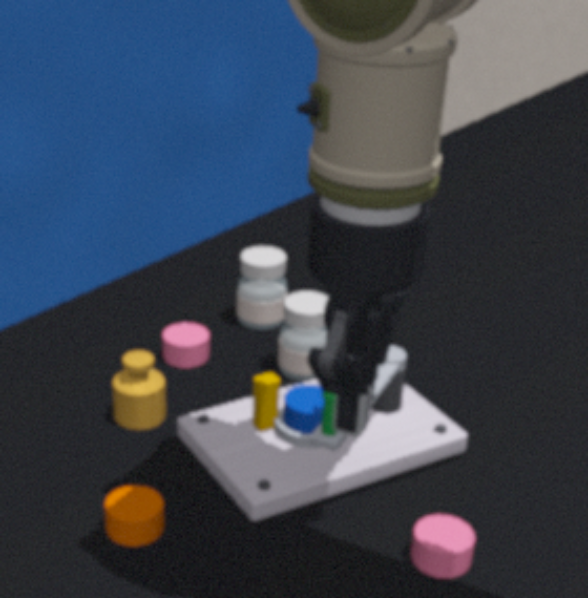

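View pics/t3.png

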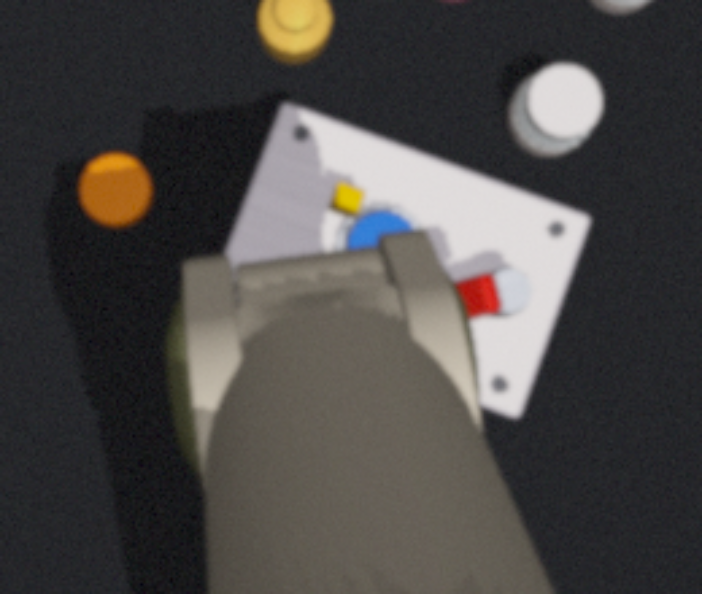

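The strap moves with the pin: the pin is at crop (330,412) in the side view, and the force is about 1.7 N. Continuing.

>>> apply_moves([
  [[0.001, 0, 0.006], 0.05, 1],
  [[0.001, 0, 0.012], 0.1, 1],
  [[0.001, 0, 0.018], 0.15, 1],
  [[0.001, 0, 0.024], 0.2, 1],
  [[0.0015, 0, 0.03], 0.25, 1],
  [[0.002, 0, 0.036], 0.29, 1],
  [[0.003, 0, 0.042], 0.34, 1],
  [[0.005, 0, 0.048], 0.39, 1],
  [[0.006, 0, 0.053], 0.43, 1],
  [[0.007, 0, 0.056], 0.46, 1],
  [[0.008, 0, 0.058], 0.48, 1],
  [[0.008, 0, 0.059], 0.49, 1],
])

```text
time_s: 4.57
ee_pos: [582.9, 30.6, 95.4]
orientation: [0.443, -0.442, 0.552, -0.551]
ft_force: [-0.7, -0.4, 0.8]
grip_width: 0.2
```

```bash
python3 - <<'E'
from h import *
from rig import robot,cams
st=robot.get_state(); R,p=tool(st); print(p,st["time_s"],st["ft_force"])
look(4)
yz=np.arctan2(R[1,2],R[0,2]); print("yaw z",np.degrees(yz), "phi",np.radians(np.degrees(yz)+19.6))
for phi in np.arange(0.15,-0.07,-0.03):
    print(round(phi,3),shift(st,[*pose(phi,18),95]), round(yz+np.radians(19.6)-phi,2))
E
```

```text
[582.91529163  30.5602472   95.42301791] 4.5667 [-0.65735191 -0.417033    0.82755201]
yaw z -12.51001504431599 phi 0.12374358139355025
0.15 [-0.0004  0.0004 -0.0018] -0.03
0.12 [-0.001   0.0004  0.0019] 0.0
0.09 [-0.0014  0.0004  0.0057] 0.03
0.06 [-0.0018  0.0004  0.0094] 0.06
0.03 [-0.002   0.0004  0.0132] 0.09
0.0 [-0.0022  0.0004  0.017 ] 0.12
-0.03 [-0.0022  0.0004  0.0208] 0.15
-0.06 [-0.0021  0.0004  0.0246] 0.18
```

View pics/s4.png

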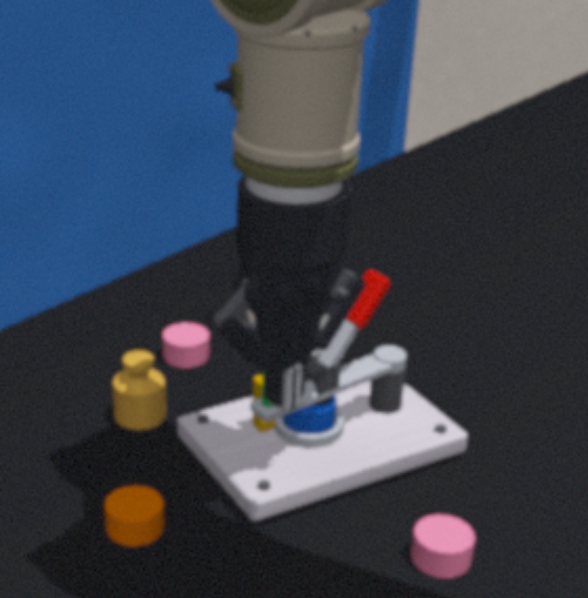

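The strap is nearly over the disc: the blue disc is under it at (310,415) and the yellow stop is just behind the pin at (262,395). Now going slowly up to contact.

>>> apply_moves([
  [[0, 0, 0.003], 0.03, 1],
  [[-0.001, 0, 0.006], 0.05, 1],
  [[-0.001, 0, 0.009], 0.07, 1],
  [[-0.001, 0, 0.012], 0.09, 1],
  [[-0.001, 0, 0.014], 0.11, 1],
  [[-0.001, 0, 0.015], 0.12, 1],
])

```text
time_s: 5.17
ee_pos: [598.2, 28.1, 95.2]
orientation: [-0.408, 0.408, -0.577, 0.577]
ft_force: [-1.4, 1.5, -0.4]
grip_width: -0.1
```

```bash
python3 - <<'E'
from h import *
from rig import robot,cams
st=robot.get_state(); R,p=tool(st); print(p,st["time_s"],st["ft_force"])
look(5)
E
```

```text
[598.15520824  28.06365632  95.23220955] 5.1667 [-1.41652501  1.49582579 -0.43915669]
```

View pics/s5.png

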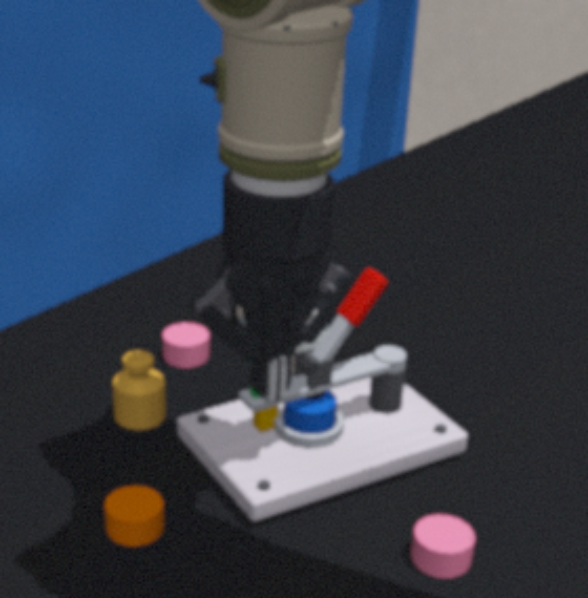

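>>> apply_moves([
  [[0, 0, 0.001], 0, 1],
  [[0, 0, 0.002], 0, 1],
  [[0, 0, 0.003], 0, 1],
  [[0, 0, 0.003], 0, 1],
])

```text
time_s: 5.6
ee_pos: [600.1, 27.1, 95.2]
orientation: [0.409, -0.409, 0.577, -0.577]
ft_force: [-1.5, 2.1, 0.4]
grip_width: -0.0
```

>>> apply_moves([
  [[0, 0, 0.001], 0, 1],
  [[0, 0, 0.002], 0, 1],
  [[0, 0, 0.003], 0, 1],
  [[0, 0, 0.003], 0, 1],
])

```text
time_s: 5.93
ee_pos: [600.4, 27.0, 95.1]
orientation: [0.408, -0.41, 0.578, -0.575]
ft_force: [-10.4, 4.6, 7.7]
grip_width: 0.1
```

The force has jumped to about 11 N and the motion has stopped, so the strap is on its stop. Backing off and checking.

>>> apply_moves([
  [[0, 0, -0.008], 0, 1],
  [[0, 0, -0.02], 0, 1],
  [[0, 0, -0.03], 0, 1],
  [[0, -0.03, -0.04], 0, 1],
  [[0, -0.07, -0.06], 0, 1],
  [[0, -0.11, -0.1], 0, 1],
  [[0, -0.13, -0.14], 0, 1],
  [[0, -0.13, -0.15], 0, 1],
  [[0, -0.13, -0.15], 0, 1],
])

```text
time_s: 6.68
ee_pos: [457.6, 77.0, 227.3]
orientation: [0.41, -0.409, 0.577, -0.576]
ft_force: [-0.2, 0.6, -1.0]
grip_width: -0.2
```

```bash
python3 - <<'E'
from h import *
from rig import robot,cams
st=robot.get_state(); R,p=tool(st); print(p,st["time_s"],st["ft_force"])
look(6)
s,q=pickle.load(open("l6.pkl","rb"))
a=q["image"][190:280,270:430,::-1]; cv2.imwrite("pics/s6z.png",cv2.resize(a,None,fx=5,fy=5,interpolation=cv2.INTER_CUBIC))
E
```

```text
[457.60481096  76.95070416 227.32030763] 6.6833 [-0.19756696  0.57210396 -1.01098898]
```

View pics/s6z.png

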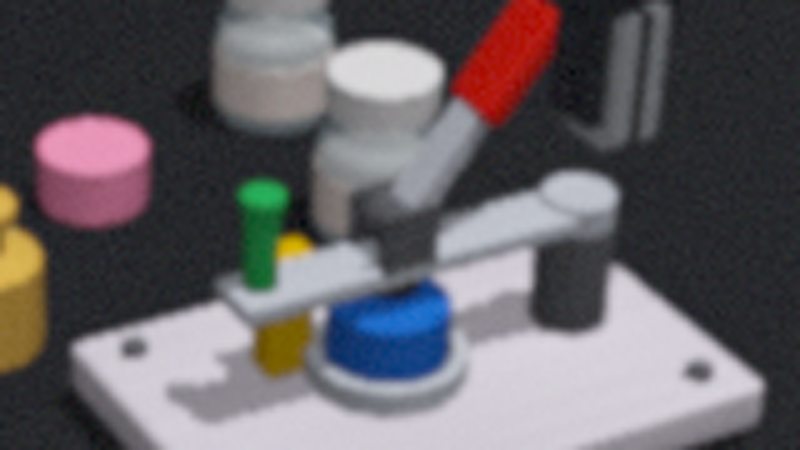

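View pics/t6.png

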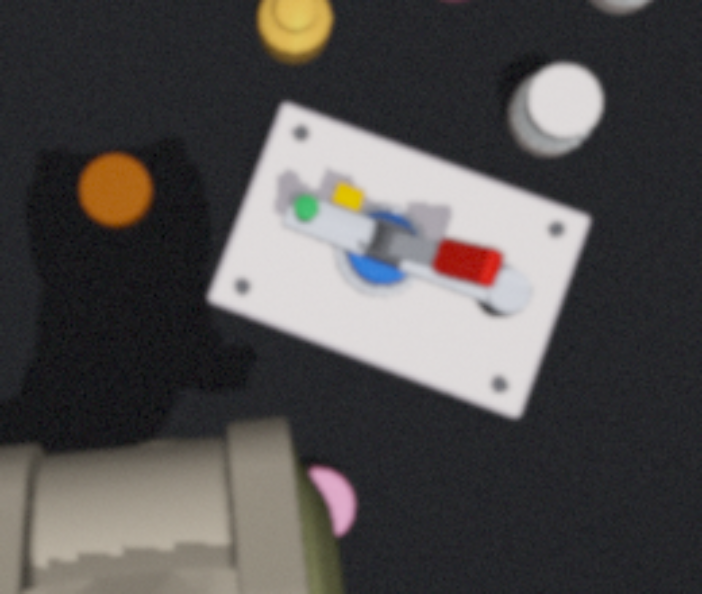

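```bash
python3 - <<'E'
from h import *
from rig import robot
s,q=pickle.load(open("l6.pkl","rb"))
pin=w(s,220+305.5/2.7-.3,180+207.5/2.7-.3,z=109); d=pin[:2]-piv
print(pin, np.hypot(*d), np.degrees(np.arctan2(d[1],d[0])))
pin2=w(q,270+263/5,190+190/5,z=109); print("side",pin2)
# depth on red: crop px
u=np.array([np.cos(np.radians(70.4)),np.sin(np.radians(70.4))]); n=np.array([u[1],-u[0]])
im=s["image"].astype(int); m=(im[...,0]>120)&(im[...,1]<60)&(im[...,2]<60)
vs,us=np.nonzero(m); P=np.array([w(s,a,b) for a,b in zip(us,vs)])
k=(P[:,2]>80)&(P[:,2]<190); P=P[k]
rad=(P[:,:2]-piv)@u; lat=(P[:,:2]-piv)@n
print(len(P),"lat",np.percentile(lat,[5,50,95]),"rad",np.percentile(rad,[5,95]))
c=np.polyfit(rad,P[:,2],1); print("z=",c, "phi",np.arctan(-c[0]))
for r in (30,35,40,45): print(r,np.polyval(c,r))
st=robot.get_state()
for phi in (1.0,.9,.8,.6,.4,.2,0):
    print(phi,"pad rad",75-70*np.cos(phi)+6*np.sin(phi),"z",84+70*np.sin(phi)+6*np.cos(phi))
E
```

```text
[617.19865151  22.98526235 109.        ] 125.11632273618729 70.28903967300354
side [614.17421164  23.92826348 109.        ]
257 lat [-7.88585725 -0.41909596  7.33573137] rad [21.07739371 47.04331097]
z= [ -1.02975164 177.84669319] phi 0.8000548882627047
30 146.95414393719642
35 141.80538572819162
40 136.65662751918683
45 131.50786931018203
1.0 pad rad 42.227664498077594 z 146.14478277176158
0.9 pad rad 36.18726367881839 z 142.56254348354784
0.8 pad rad 30.53466689109556 z 138.39516661904958
0.6 pad rad 20.61436179669273 z 128.47698682711052
0.4 pad rad 12.86224047364994 z 116.78564992562285
0.2 pad rad 7.587355535883449 z 103.78725262270174
0 pad rad 5.0 z 90.0
```

Both views show the strap over the disc and touching the yellow stop: pin at top crop (305,207), stop (347,197). The measured pin direction is 70.3° against 70.4° for home. Next is the lever.

```bash
cat >> h.py <<'E'
u=np.array([np.cos(np.radians(70.4)),np.sin(np.radians(70.4))]); n=np.array([u[1],-u[0]])
def loc(p): d=np.array(p[:2])-piv; return np.array([d@u,d@n,p[2]])
def glob(r,l,z): return [*(piv+r*u+l*n),z]
E
python3 - <<'E'
from h import *
from rig import robot
st=robot.get_state(); R,p=tool(st)
print(loc(p), np.degrees(np.arctan2(R[1,2],R[0,2])), shift(st,glob(62,-2,225)))
E
```

```text
[ 123.18789933 -164.11087007  226.15685879] -19.295070695370445 [0.0621 0.0014 0.1618]
```

>>> apply_moves([
  [[0.062, 0, 0.162], 0, 1],
  [[0.062, 0, 0.162], 0, 1],
  [[0.062, 0, 0.162], 0, 1],
  [[0.062, 0, 0.162], 0, 1],
  [[0.062, 0, 0.162], 0, 1],
  [[0.062, 0, 0.162], 0, 1],
  [[0.062, 0, 0.162], 0, 1],
])

```text
time_s: 7.37
ee_pos: [594.0, -37.2, 223.9]
orientation: [0.408, -0.409, 0.578, -0.577]
ft_force: [0.1, 1.3, -0.9]
grip_width: 0.0
```

```bash
python3 - <<'E'
from h import *
from rig import robot
st=robot.get_state(); R,p=tool(st)
print(loc(p), np.degrees(np.arctan2(R[1,2],R[0,2])), shift(st,glob(62,-2,160)))
look(7)
E
```

```text
[ 60.60162587  -1.38491208 223.94851093] -19.473307823180896 [-0.0015  0.0639 -0.0005]
```

View pics/s7.png

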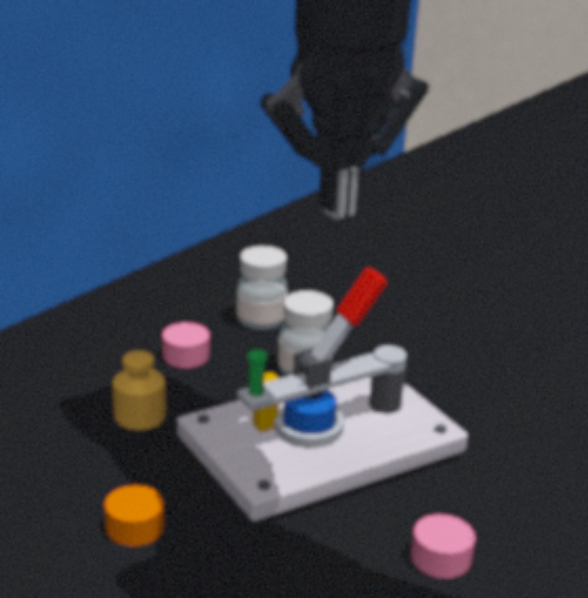

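>>> apply_moves([
  [[0, 0.025, 0], 0, 1],
  [[0, 0.05, 0], 0, 1],
  [[0, 0.065, 0], 0, 1],
  [[0, 0.072, 0], 0, 1],
  [[0, 0.075, 0], 0, 1],
  [[0, 0.075, 0], 0, 1],
])

```text
time_s: 7.97
ee_pos: [593.8, -35.8, 150.2]
orientation: [0.409, -0.409, 0.577, -0.577]
ft_force: [0.4, 0.4, 0.9]
grip_width: -0.1
```

```bash
python3 - <<'E'
from h import *
from rig import robot
st=robot.get_state(); R,p=tool(st)
print(loc(p), st["ft_force"])
look(8)
s,q=pickle.load(open("l8.pkl","rb"))
a=q["image"][150:280,270:430,::-1]; cv2.imwrite("pics/s8z.png",cv2.resize(a,None,fx=4.5,fy=4.5,interpolation=cv2.INTER_CUBIC))
L0=loc(p)
h=8
for phi,sl in ((.9,62),(.85,62),(.8,63),(.7,64),(.6,65),(.5,66),(.4,67),(.3,68),(.2,69),(.1,70),(0,70),(-.05,70)):
    r=75-sl*np.cos(phi)+6*np.sin(phi)+h; z=84+sl*np.sin(phi)+6*np.cos(phi)+14
    print(phi,round(r,1),round(z,1),"shift",((L0[0]-r)/1000).round(4),((L0[2]-z)/1000).round(4))
E
```

```text
[ 61.85259422  -2.07787991 150.20676355] [0.38673085 0.43332057 0.92337337]
0.9 49.2 150.3 shift 0.0127 -0.0001
0.85 46.6 148.5 shift 0.0153 0.0017
0.8 43.4 147.4 shift 0.0184 0.0028
0.7 37.9 143.8 shift 0.0239 0.0064
0.6 32.7 139.7 shift 0.0291 0.0106
0.5 28.0 134.9 shift 0.0339 0.0153
0.4 23.6 129.6 shift 0.0382 0.0206
0.3 19.8 123.8 shift 0.042 0.0264
0.2 16.6 117.6 shift 0.0453 0.0326
0.1 13.9 111.0 shift 0.0479 0.0392
0 13.0 104.0 shift 0.0489 0.0462
-0.05 12.8 100.5 shift 0.0491 0.0497
```

View pics/s8z.png

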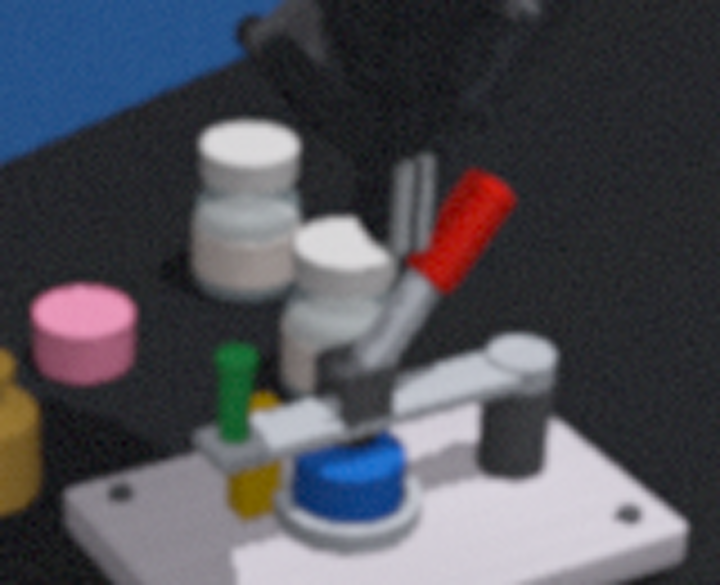

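The fingers (415,230) stand just off the upper face of the red lever end (465,230), in line with it. Pushing along the lever's arc.

>>> apply_moves([
  [[0.006, 0, 0], 0, 1],
  [[0.012, 0.0, 0], 0, 1],
  [[0.016, 0.002, 0], 0, 1],
  [[0.02, 0.0045, 0.0005], 0, 1],
  [[0.024, 0.0065, 0.0005], 0, 1],
  [[0.0265, 0.0085, 0.001], 0, 1],
  [[0.029, 0.0105, 0.001], 0, 1],
  [[0.029, 0.0105, 0.001], 0, 1],
])

```text
time_s: 8.73
ee_pos: [585.2, -64.5, 139.3]
orientation: [0.409, -0.409, 0.577, -0.577]
ft_force: [-0.3, 2.2, 0.6]
grip_width: 0.3
```

```bash
python3 - <<'E'
from h import *
from rig import robot
st=robot.get_state(); R,p=tool(st)
print(loc(p), st["ft_force"])
look(9)
s,q=pickle.load(open("l9.pkl","rb"))
a=q["image"][150:280,270:430,::-1]; cv2.imwrite("pics/s9z.png",cv2.resize(a,None,fx=4.5,fy=4.5,interpolation=cv2.INTER_CUBIC))
E
```

```text
[ 31.95655734  -0.51686214 139.27056279] [-0.31999367  2.16518973  0.60750148]
```

View pics/s9z.png

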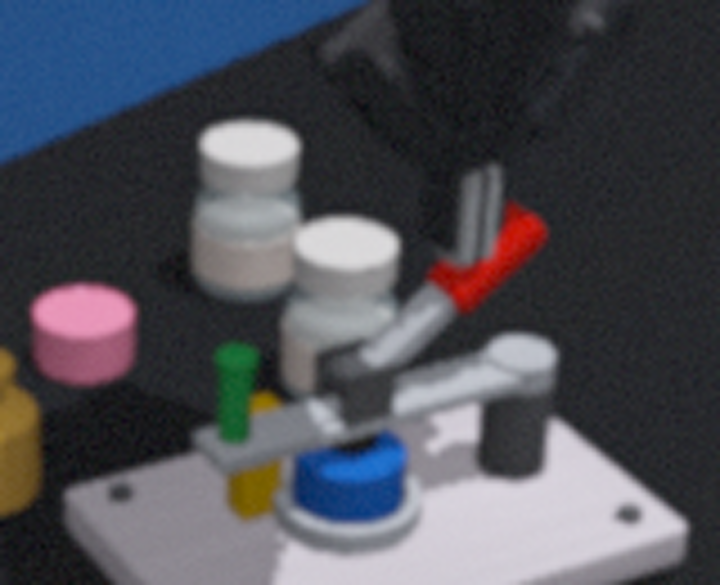

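The lever is turning under the fingers (contact at about (480,255)), and the strap is still on its stop. Continuing.

>>> apply_moves([
  [[0.0025, 0.0025, 0], 0, 1],
  [[0.005, 0.005, 0], 0, 1],
  [[0.007, 0.0075, 0], 0, 1],
  [[0.009, 0.01, 0.0005], 0, 1],
  [[0.011, 0.013, 0.0005], 0, 1],
  [[0.013, 0.016, 0.0005], 0, 1],
  [[0.015, 0.019, 0.0005], 0, 1],
  [[0.0165, 0.022, 0.001], 0, 1],
  [[0.018, 0.025, 0.001], 0, 1],
  [[0.019, 0.028, 0.001], 0, 1],
  [[0.02, 0.03, 0.001], 0, 1],
  [[0.02, 0.03, 0.001], 0, 1],
])

```text
time_s: 9.83
ee_pos: [579.6, -83.8, 109.3]
orientation: [-0.408, 0.409, -0.577, 0.577]
ft_force: [0.0, 0.8, -1.3]
grip_width: 0.0
```

```bash
python3 - <<'E'
from h import *
from rig import robot
st=robot.get_state(); R,p=tool(st)
print(loc(p), st["ft_force"],st["time_s"])
look(10)
s,q=pickle.load(open("l10.pkl","rb"))
a=q["image"][150:280,270:430,::-1]; cv2.imwrite("pics/s10z.png",cv2.resize(a,None,fx=4.5,fy=4.5,interpolation=cv2.INTER_CUBIC))
E
```

```text
[ 11.84597316   0.61212864 109.30303165] [ 0.01635638  0.76934506 -1.33465315] 9.8333
```

View pics/s10z.png

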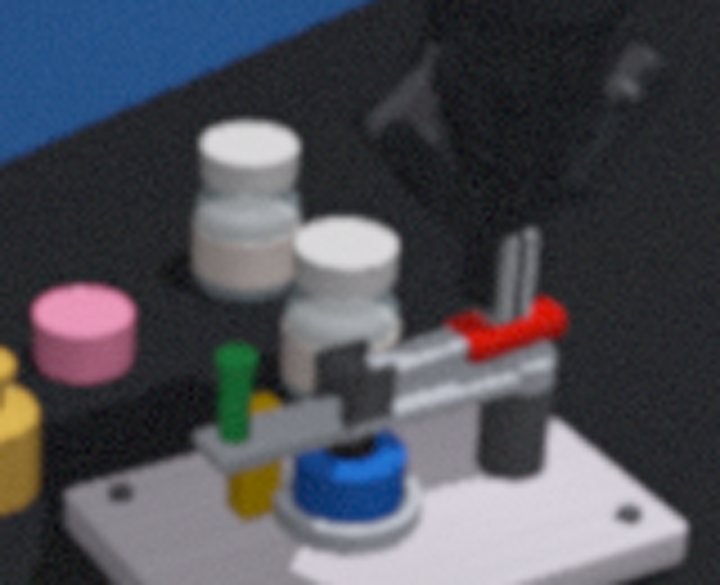

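>>> apply_moves([
  [[0.001, 0.0015, 0], 0, 1],
  [[0.001, 0.003, 0], 0, 1],
  [[0.002, 0.0045, 0], 0, 1],
  [[0.002, 0.006, 0], 0, 1],
  [[0.002, 0.006, 0], 0, 1],
])

```text
time_s: 10.35
ee_pos: [579.0, -85.2, 103.9]
orientation: [0.409, -0.409, 0.577, -0.577]
ft_force: [-0.4, 1.9, 6.4]
grip_width: 0.1
```

```bash
python3 - <<'E'
from h import *
from rig import robot
st=robot.get_state(); R,p=tool(st)
print(loc(p), st["ft_force"],st["time_s"])
E
```

```text
[ 10.38813507   0.59204628 103.93037234] [-0.44446353  1.91025189  6.39045448] 10.35
```

>>> apply_moves([
  [[0, 0.001, 0], 0, 1],
  [[0, 0.002, 0], 0, 1],
  [[0, 0.003, 0], 0, 1],
  [[0, 0.003, 0], 0, 1],
])

```text
time_s: 10.68
ee_pos: [579.2, -85.3, 103.1]
orientation: [-0.409, 0.408, -0.577, 0.577]
ft_force: [-7.9, 3.8, 32.3]
grip_width: -0.1
```

The end stop is reached: 32 N with no more than 1 mm of further travel. Lifting straight up, then moving clear.

>>> apply_moves([
  [[0, -0.004, 0], 0, 1],
  [[0, -0.012, 0], 0, 1],
  [[0, -0.03, 0], 0, 1],
  [[0, -0.06, 0], 0, 1],
  [[0, -0.1, 0], 0, 1],
  [[0, -0.13, 0], 0, 1],
  [[0, -0.13, -0.04], 0, 1],
  [[0, -0.13, -0.08], 0, 1],
  [[0, -0.13, -0.11], 0, 1],
  [[0, -0.13, -0.13], 0, 1],
  [[0, -0.13, -0.14], 0, 1],
  [[0, -0.13, -0.14], 0, 1],
])

```text
time_s: 11.68
ee_pos: [445.3, -38.5, 230.9]
orientation: [0.409, -0.409, 0.577, -0.577]
ft_force: [-0.0, -0.2, -0.2]
grip_width: -0.1
```

```bash
python3 - <<'E'
from h import *
from rig import robot
st=robot.get_state(); R,p=tool(st)
print(p,loc(p), st["ft_force"],st["time_s"])
look(11)
s,q=pickle.load(open("l11.pkl","rb"))
a=q["image"][150:280,270:430,::-1]; cv2.imwrite("pics/s11z.png",cv2.resize(a,None,fx=4.5,fy=4.5,interpolation=cv2.INTER_CUBIC))
im=s["image"].astype(int); m=(im[...,0]>110)&(im[...,1]<60)&(im[...,2]<60)
vs,us=np.nonzero(m); P=np.array([w(s,a,b) for a,b in zip(us,vs)]); P=P[(P[:,2]>60)&(P[:,2]<190)]
L=np.array([loc(x) for x in P]); print(len(L),np.polyfit(L[:,0],L[:,2],1),np.median(L,0))
E
```

```text
[445.33058458 -38.48820436 230.94775504] [   9.55113781 -141.04591944  230.94775504] [-0.00260199 -0.17992194 -0.20401214] 11.6833
270 [-6.14559116e-03  8.91563889e+01] [ 9.82025472e+00 -3.39994424e-02  8.89988454e+01]
```

View pics/s11z.png

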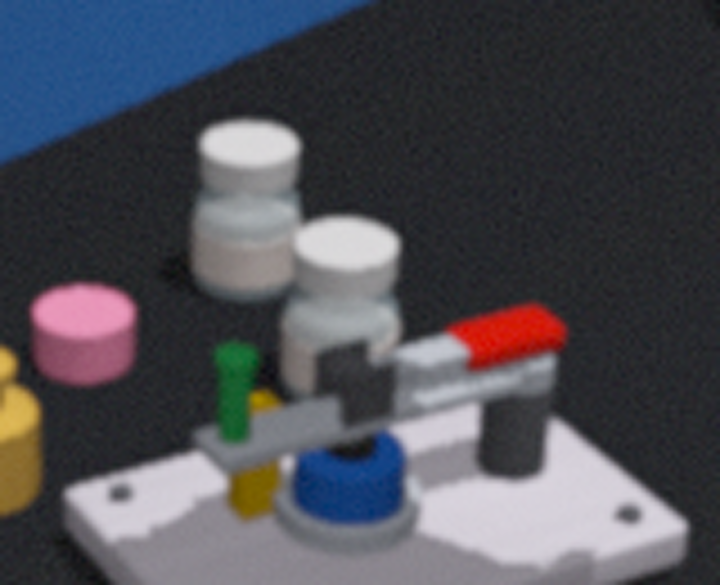

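View pics/t11.png

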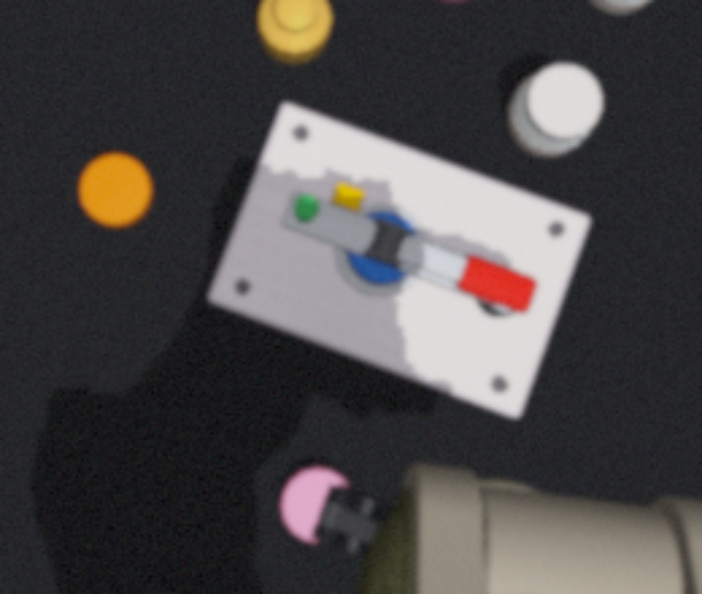

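The lever is level: its slope is 0.006 and the red face is 89 mm high. The pin is still at (305,207) against the stop, the foot is on the disc, and the other objects haven't moved. Handing in.

```bash
python3 - <<'E'
from rig import robot
print(robot.get_state()["joint_vel"].round(3)); print(robot.job_done())
E
```

```text
[ 0.007  0.014 -0.    -0.021 -0.002 -0.001  0.   ]
the job is handed in; nothing more can be done
None
```

The blue disc is clamped and the job is handed in. I used 11.8 s of the 46 s allowed.

I pushed the strap round by its green pin until it met the yellow stop, where the push force jumped to about 11 N and the strap stopped moving. Only then did I push the red lever down along its arc to its end stop, where the wrist force reached 32 N.

- **Strap:** after I backed off, the pin lay at 70.3°, against 70.4° for home. It was in the same place after the lever was pressed.
- **Lever:** it lies level, with a slope of 0.006, and its red face is 89 mm high against the expected 90 mm.
- **Disc:** it is still in its nest with the rubber foot on it.
- **Other objects:** in the last pictures, the spare disc, brass weight, jar and pink look-alikes were where they started.
- **Arm:** the gripper is clear of everything, and the wrist force reads about zero.

No check failed. The top and side cameras differed by about 3 mm on the pin position.

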